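# Tip the blank cassette into the press's loading bay and push it home

## Robot

A 6-joint arm with a two-finger parallel gripper is mounted at the origin on the work surface. World frame = base frame: x ahead of the robot, y to its left, z up, the work surface at z = 0. Lengths are in m, angles in rad, forces in N, time in s.
With the tool pointing down it reaches from about 0.25 to 0.725 m from the base axis. Payload 4 kg.
Tool frame: the origin (TCP) lies at the very end of the fingers, on their centre line; the grasp point (between the pads) lies 19 mm behind it (bot.pinch_z is the distance from the TCP to the grasp point, in m); z points along the fingers, x is the direction in which the jaws open and shut, and the axes are right-handed (so a half turn about z gives the same grasp; the last joint's range is limited). The gripper opens to 85 mm and grips with 20 to 120 N. Pads are 22 mm wide; open, the fingers measure 114 mm over their backs; the gripper's body (76 mm by 85 mm) begins 54 mm behind the grasp point. The pads swing forward as they close: fully open they stand 13 mm farther back than shut.
Start: joints at [1.176, 0.241, 0.005, 1.335, 0, 1.571], TCP at [0.192, 0.462, 0.231] pointing down, gripper open.
Joint ranges: [-2.72, 2.72], [-1.05, 1.87], [-1.09, 1.28], [-1.99, 2.15], [-1.42, 1.44], [-3.14, 3.14]. Speed limits (rad/s): [2.79, 2.79, 3.14, 3.14, 3.14, 3.14].

## Interface

Orientations are given as a unit quaternion [x, y, z, w].
In Python, from workcell import bot gives the robot as it stands. The module is installed in compiled form; this text tells all that it offers.
- The arm moves only by the shell command python3 -m inch 'ROWS'. ROWS is JSON, a list of rows, each a list of 7 numbers: the shift along the tool's x, y, z scaled (see below), then the turn, a rotation vector about the tool's x, y, z scaled (see below), then the gripper command: -1 is fully open, 1 is shut, values between are in proportion. In form: [[x, y, z, wx, wy, wz, gripper], ...]. A call has exactly 8 rows; each row shifts and turns the commanded pose from where the row before left it, along the tool's axes as they then stand; what a row does not reach is not made up. The controller multiplies each number of a shift by 2.5 cm and each number of a turn by 180 degrees. A row lasts 1/10 s, in which the tool goes at most 50 mm and 8.59 degrees, less where a joint would pass 70% of its speed; a pose out of reach is approached as far as the arm can. A call with a number of a shift or a turn outside -1 to 1 is refused whole. A call with a gripper value outside its range is refused whole. The fingers move at their own pace and stop on an object; the grip force is fixed at half the most. Time passes only in rows, so rows that do not move let the fingers close, or fill a call up. It gives the time, the measured TCP pose, the force and the opening at its end, in the units of the state.
- bot.get_obs(): the state, without advancing time (a new reading comes with each control period).
- bot.camera(name): name is "scene" or "top"; returns (picture, depth): 420x560x3 uint8, blue, green, red; 420x560 float32, m along the optical axis (not along the pixel's ray), 0 where there is no reading.
- bot.get_calibration(name): a dict with "vfov" (degrees; the focal length in pixels is half the picture's height over the tangent of half this angle, whatever the lens; pixels are square), "cx", "cy" (the principal point, pixels), "R" (3x3) and "t" (3): a world point X has camera coordinates R X + t. Camera axes: x right, y down, z forward; pixel columns grow to the right and rows downward; lengths in m; the calibration is good to about 2 mm. A picture is of the moment at which its call begins. get_calibration takes no time and is no camera call.
- bot.job_done(): hands the job in, once; it reports no verdict.
The state is a dict: "clock": time; "joint_pos": joint angles; "joint_vel": joint speeds; "tau": joint torques, N m; "eef_pos": TCP position; "tool_rot": TCP orientation; "ft_force": force on the tool from outside, world axes, zero at the start; "ft_torque": the same for the moment, N m; "grip_width": finger opening in m.
Only numpy, scipy, OpenCV 4.12 (cv2) and the standard library are available. Lean on these libraries where they do the work, as an engineer would, in place of code of your own. Each camera call takes 0.05 s, during which the arm holds its last target.

## Task

Push the standing blank cassette near its top so that it topples towards the press and lies flat, round window up, inside the white-outlined loading bay. Then push it along the bed into the slot, under the plunger, until it is up against the stop. Only push it, never lift or carry it, and leave the other things on the cart where they are.

Things in the scene. Friction and masses are not known exactly. Their poses are not given: they have to be found in the camera images.
- press: Chrome hand press fixed to the cart, on a grey bed plate 390 x 130 mm, 8 mm thick. Origin: on the cart top (z = 0) under the bed's centre line; own x = feed direction along the bed towards the press, y across, z up. The bed runs from x = -250 to +140 mm, y = -65 to +65 mm. The press is not operated; all its parts are fixed.
- plunger (a point): Lower end of the round plunger, 20 mm across, 64 mm above the cart top, at x = +42 mm on the press. Head and column around it take up x = +26 to +130 mm, y = -38 to +50 mm of the press, from 108 to 186 mm above the cart top (column down to the bed beyond the stop); the hand lever rises behind to 255 mm.
- stop (a point): Foot of the stop's face, on the bed, at x = +70 mm on the press: a bar 24 mm high that ends the slot. The slot's two straight rails, 16 mm high and 74 mm apart inside, run from x = -25 to +70 mm of the press, with flared ends that open to about 100 mm apart at x = -52 mm.
- bay (a point): Centre of the loading bay on the upper face of the bed (8 mm above the cart top, x = -137.5 mm on the press); axes as the press. A white line without height outlines it: 155 mm long inside along the feed, 104 mm wide.
- home (a point): Where the middle of the cassette's underside lies when it is home: on the upper face of the bed, on the slot's centre line, 60 mm before the stop's face; axes as the press.
- cassette: White plastic cassette, a slim block 30 mm thick (own x), 64 wide (own y), 120 long (own z), 0.2 to 0.35 kg. Starts standing on its end on the bed, square to it within 5 degrees, its +x face to the press and within 10 mm of the bay's near edge: tipped over its lower edge there it falls into the bay. Origin: centre of the end it stands on.
- cassette_mid (a point): Middle of the cassette block, 60 mm from the end it stands on along its own z. Pushed 95 mm above the bed, the cassette goes over by itself after about 30 mm. Toppled towards the press, its own z points along the feed, its -x face is up, 30 mm above the bed.
- window (a point): Centre of the round dark window, 34 mm across its metal rim, on the cassette's -x face (away from the press at the start), 92 mm from the end it stands on.
- yoyo: Bystander, to be left alone: sky-blue yo-yo, 56 mm across, 42 mm high, lying on one face. Origin: centre of its underside.
- seater: Bystander, to be left alone: standing turned-steel response pad seater, 30 mm across the foot, 75 mm tall. Origin: centre of its underside.
- bearing1: Bystander, to be left alone: white ceramic ring bearing, 16 mm across, 6 mm high, lying flat. Origin: centre of its underside.
- bearing2: Bystander, to be left alone: a second white ceramic ring bearing, the same as the first.
- jar: Bystander, to be left alone: glass jar with a cork lid, 56 mm across, 92 mm tall. Origin: centre of its underside.
- tin: Bystander, to be left alone: flat steel tin, 60 mm across, 34 mm tall. Origin: centre of its underside.
- driver: Bystander, to be left alone: screwdriver 150 mm long lying along its own x, handle to -x.
Not all that is in view belongs to the job. There is more than one size of the cassette; the one meant has the size given above.

How it is judged:
By the outcome, as a careful person would: the job done as asked, in the order asked, and still so for the second after the job is handed in, with the robot touching nothing.
It also fails if it takes over 42 s, if anything falls off the work surface, if the arm or the gripper's body presses on something with over 40 N, if the wrist force passes 120 N, or if a joint passes its speed limit or range.

## Working session

There is one attempt and no reset: what is moved stays moved. The work goes in short steps, Python scripts to look and compute and a shell command to move; the robot and the scene stay as the last step left them, time stands still between calls to the robot, and variables do not carry over. Pictures are saved under pics/ and viewed, and the job is handed in when it is done.

```bash
mkdir -p pics; cat > h.py <<'E'
import numpy as np, cv2
from workcell import bot
def cal(n):
    c=bot.get_calibration(n); f=210/np.tan(np.radians(c["vfov"])/2)
    return f,c["cx"],c["cy"],np.array(c["R"]),np.array(c["t"])
def ray(n,u,v,z):
    f,cx,cy,R,t=cal(n); d=R.T@np.array([(u-cx)/f,(v-cy)/f,1]); o=-R.T@t
    return o+d*(z-o[2])/d[2]
def proj(n,X):
    f,cx,cy,R,t=cal(n); p=R@np.asarray(X)+t; return f*p[0]/p[2]+cx,f*p[1]/p[2]+cy
def cloud(n,D):
    f,cx,cy,R,t=cal(n); v,u=np.mgrid[0:420,0:560]
    P=np.stack([(u-cx)/f*D,(v-cy)/f*D,D],-1); return (P-t)@R
E
python3 - <<'E'
from h import *
for n in("scene","top"):
    p,d=bot.camera(n); cv2.imwrite(f"pics/{n}0.png",p); np.save(f"{n}0.npy",d)
    c=bot.get_calibration(n); print(c)
print(bot.get_obs())
E
```

```text
{'vfov': 48.358633032848076, 'cx': 276.8869399741444, 'cy': 206.08137884835338, 'R': array([[ 0.39655109,  0.91801052,  0.0019822 ],
       [ 0.49703454, -0.2128866 , -0.84121101],
       [-0.77181857,  0.33456836, -0.54070335]]), 't': array([-0.2536592 , -0.21799589,  1.39911113])}
{'vfov': 45.492165406890535, 'cx': 279.1489003440551, 'cy': 205.92945186191423, 'R': array([[-0.00495544, -0.9999189 ,  0.01173156],
       [-0.99705011,  0.00404196, -0.07664692],
       [ 0.07659328, -0.01207678, -0.99698928]]), 't': array([2.73727100e-04, 6.13000725e-01, 9.85510806e-01])}
{'clock': 0.1, 'joint_pos': array([ 1.17601544e+00,  2.41334303e-01,  3.88022348e-03,  1.33518621e+00,
       -2.09752951e-06,  1.57080892e+00]), 'joint_vel': array([-0.00012729, -0.00013343,  0.00303425, -0.00013933, -0.00014139,
        0.00010922]), 'tau': array([-2.89275276e-04, -3.73136222e+01,  2.53010237e+01,  1.08512459e-02,
       -3.11569113e-05, -3.37439815e-06]), 'eef_pos': array([0.19209213, 0.46103276, 0.23051175]), 'tool_rot': array([ 8.32050593e-01,  5.54698983e-01, -7.66546435e-04,  5.12304062e-04]), 'ft_force': array([-0.21452303,  0.28912281, -1.02365134]), 'ft_torque': array([-0.01888013, -0.01360681,  0.01950257]), 'grip_width': 0.08516714352979264}
```

View pics/scene0.png

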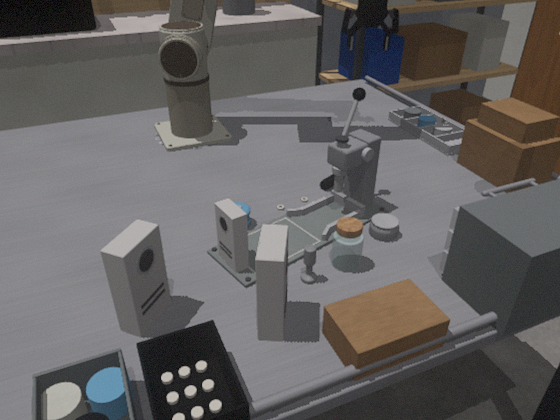

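View pics/top0.png

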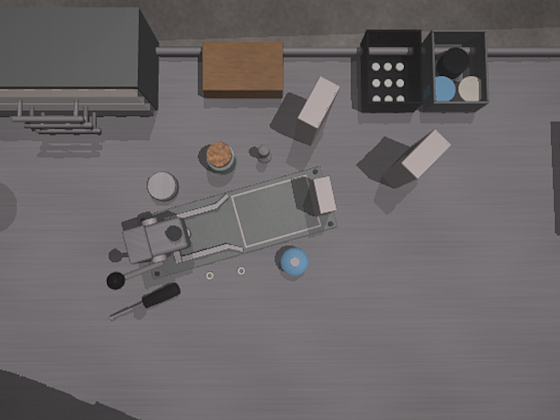

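The scene view shows the target cassette standing at about (232,235), window facing away from the press, with larger decoys at (140,275) and (272,280). In the top view the cassette is at (323,195), and the feed runs left and slightly down to the press at (160,240). I'll crop in for measurements.

```bash
python3 - <<'E'
from h import *
p=cv2.imread("pics/top0.png"); D=np.load("top0.npy")
c=p[140:300,100:350]; c=cv2.convertScaleAbs(cv2.resize(c,None,fx=3.2,fy=3.2,interpolation=cv2.INTER_CUBIC),alpha=1.8)
cv2.imwrite("pics/topc.png",c)
p2=cv2.imread("pics/scene0.png"); c=p2[80:290,190:410]; cv2.imwrite("pics/scc.png",cv2.convertScaleAbs(cv2.resize(c,None,fx=2.8,fy=2.8,interpolation=cv2.INTER_CUBIC),alpha=1.5))
P=cloud("top",D); 
# cassette top
m=(P[...,2]>.12)&(P[...,2]<.136); m[:160]=0;m[230:]=0;m[:,:300]=0;m[:,345:]=0
q=P[m]; print(len(q),q.mean(0),np.median(q[:,2])); r=cv2.minAreaRect((q[:,:2]*1000).astype(np.float32)); print(r,cv2.boxPoints(r))
m2=(P[...,2]>.004)&(P[...,2]<.012); cv2.imwrite("pics/m.png",m2*255)
print("decoys", [ (P[v,u]) for v,u in((100,320),(155,425))])
E
```

```text
591 [ 0.62624812 -0.08382795  0.12689373] 0.12697376859925613
((626.770751953125, -84.0938720703125), (64.07109069824219, 30.274198532104492), 11.38482666015625) [[ 592.3775    -75.57836 ]
 [ 598.3536   -105.256874]
 [ 661.164     -92.60938 ]
 [ 655.1879    -62.93087 ]]
decoys [array([ 0.79015588, -0.07405322,  0.16098895]), array([ 0.69102523, -0.25746112,  0.16220695])][ WARN:0@0.565] global loadsave.cpp:1063 imwrite_ Unsupported depth image for selected encoder is fallbacked to CV_8U.
```

View pics/topc.png

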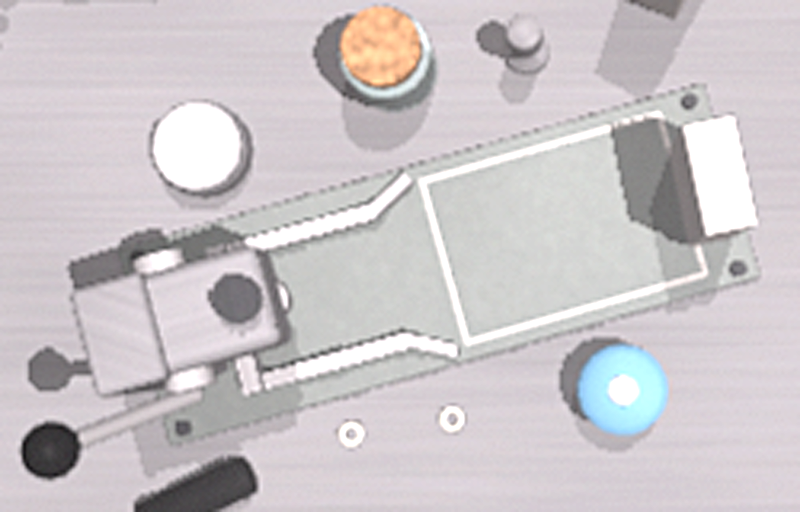

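View pics/scc.png

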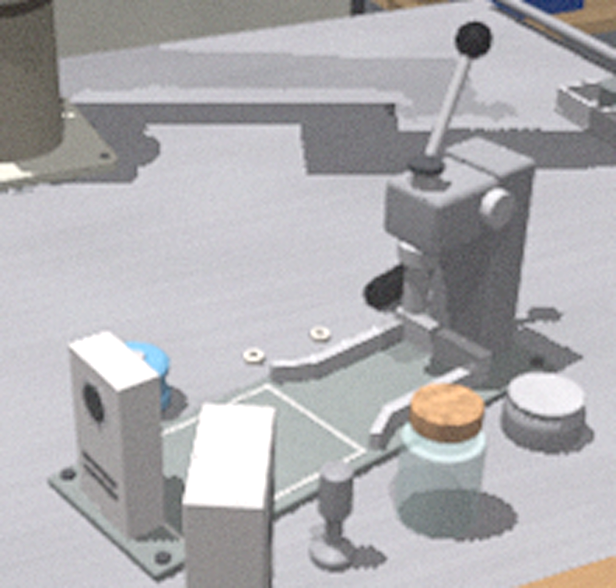

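View pics/m.png

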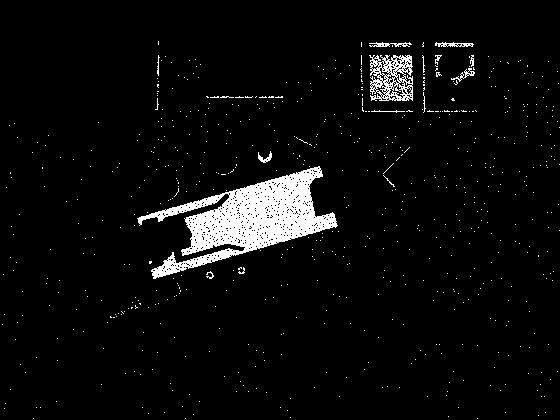

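```bash
python3 - <<'E'
from h import *
D=np.load("top0.npy");P=cloud("top",D)
m=((P[...,2]>.004)&(P[...,2]<.012)).astype(np.uint8); m[:150]=0;m[290:]=0;m[:,350:]=0;m[:,:130]=0
m=cv2.morphologyEx(m,cv2.MORPH_OPEN,np.ones((3,3)))
n,l,s,c=cv2.connectedComponentsWithStats(m); 
v,u=np.nonzero(m); q=np.array([ray("top",a,b,.008)[:2] for a,b in zip(u,v)])*1000
r=cv2.minAreaRect(q.astype(np.float32)); b=cv2.boxPoints(r); print(r,b)
# bay corners inside (crop px): far-left etc.
for x,y in((423,182),(467,342),(707,273),(662,116)): print("bay", ray("top",100+(x+.5)/3.2-.5,140+(y+.5)/3.2-.5,.008)*1000)
for x,y in((689,102),(738,268),(183,428)): print("hole", ray("top",100+(x+.5)/3.2-.5,140+(y+.5)/3.2-.5,.008)*1000)
# cassette top corners by ray on z=.128
p=cv2.imread("pics/top0.png"); g=(p.min(2)>125).astype(np.uint8); g[:165]=0;g[225:]=0;g[:,:308]=0;g[:,345:]=0
v,u=np.nonzero(g); print(len(u)); q=np.array([ray("top",a,b,.128)[:2] for a,b in zip(u,v)])*1000
r=cv2.minAreaRect(q.astype(np.float32)); print("cass",r,cv2.boxPoints(r),q.mean(0))
# things above bed near: yoyo, seater, jar
for nm,(uu,vv,z) in dict(yoyo=(294,262,.042),seater=(264,151,.075),jar=(220,154,.092)).items(): print(nm,ray("top",uu,vv,z)*1000)
E
```

```text
Traceback (most recent call last):
  File "h.py", line 7, in ray
    f,cx,cy,R,t=cal(n); d=R.T@np.array([(u-cx)/f,(v-cy)/f,1]); o=-R.T@t
                ~~~^^^
  File "h.py", line 4, in cal
    c=bot.get_calibration(n); f=210/np.tan(np.radians(c["vfov"])/2)
ValueError: time passes only in moves, steps and waits
```

Calibration reads seem to be rate-limited, so I'll cache them.

```bash
sed -i 's/^def cal/import functools\n@functools.lru_cache(None)\ndef cal/' h.py; python3 - <<'E'
from h import *
D=np.load("top0.npy");P=cloud("top",D)
m=((P[...,2]>.004)&(P[...,2]<.012)).astype(np.uint8); m[:150]=0;m[290:]=0;m[:,350:]=0;m[:,:130]=0
m=cv2.morphologyEx(m,cv2.MORPH_OPEN,np.ones((3,3)))
v,u=np.nonzero(m); q=np.array([ray("top",a,b,.008)[:2] for a,b in zip(u,v)])*1000
r=cv2.minAreaRect(q.astype(np.float32)); b=cv2.boxPoints(r); print(r,b)
for x,y in((423,182),(467,342),(707,273),(662,116)): print("bay", ray("top",100+(x+.5)/3.2-.5,140+(y+.5)/3.2-.5,.008)*1000)
for x,y in((689,102),(738,268),(183,428)): print("hole", ray("top",100+(x+.5)/3.2-.5,140+(y+.5)/3.2-.5,.008)*1000)
p=cv2.imread("pics/top0.png"); g=(p.min(2)>125).astype(np.uint8); g[:165]=0;g[225:]=0;g[:,:308]=0;g[:,345:]=0
v,u=np.nonzero(g); print(len(u)); q=np.array([ray("top",a,b,.128)[:2] for a,b in zip(u,v)])*1000
r=cv2.minAreaRect(q.astype(np.float32)); print("cass",r,cv2.boxPoints(r),q.mean(0))
for nm,(uu,vv,z) in dict(yoyo=(294,262,.042),seater=(264,151,.075),jar=(220,154,.092)).items(): print(nm,ray("top",uu,vv,z)*1000)
E
```

```text
((608.5960083007812, 90.24095153808594), (182.76959228515625, 388.6114807128906), 15.703207015991211) [[ 468.03235   252.56087 ]
 [ 573.2117   -121.546326]
 [ 749.15967   -72.078964]
 [ 643.98035   302.02823 ]]
bay [633.86863447  94.03272949   8.        ]
bay [531.74717749  65.89920221   8.        ]
bay [574.86056083 -87.10213523   8.        ]
bay [675.88079538 -59.29505625   8.        ]
hole [684.89537411 -76.75631329   8.        ]
hole [ 577.96285808 -106.94587517    8.        ]
hole [478.56220532 244.93449087   8.        ]
584
cass ((615.990966796875, -85.09912109375), (85.61196899414062, 34.67634963989258), 5.389066219329834) [[ 571.74585  -71.85785]
 [ 575.00256 -106.38092]
 [ 660.2361   -98.34039]
 [ 656.9794   -63.81732]] [625.02317662 -83.68407356]
yoyo [501.16390509 -30.84704756  42.        ]
seater [715.31839889  26.80261837  75.        ]
jar [706.61362163 109.64054132  92.        ]
```

Estimates: feed heading 105.5°, bay centre (604, 3.4) mm, press origin (567, 136) mm. The cassette's top centre is (627, −84) mm, heading 101.4°, size 64×30×~120 mm. I'll turn the tool square to the cassette with the gripper partly closed, which gives two push contacts.

```bash
python3 -m inch '[[0,0,0,0,0,0.0389,0.4],[0,0,0,0,0,0.0389,0.4],[0,0,0,0,0,0.0389,0.4],[0,0,0,0,0,0.0389,0.4],[0,0,0,0,0,0.0389,0.4],[0,0,0,0,0,0.0389,0.4],[0,0,0,0,0,0.0389,0.4],[0,0,0,0,0,0.0389,0.4]]'
python3 -m inch '[[0.05,1,0,0,0,0,0.4],[0.05,1,0,0,0,0,0.4],[0.05,1,0,0,0,0,0.4],[0.05,1,0,0,0,0,0.4],[0.05,1,0,0,0,0,0.4],[0.05,1,0,0,0,0,0.4],[0.05,1,0,0,0,0,0.4],[0.05,1,0,0,0,0,0.4]]'
```

```text
clock: 0.9
eef_pos: [0.1922, 0.4612, 0.2308]
tool_rot: [0.995, 0.097, -0.0, 0.001]
ft_force: [-0.3, 0.8, -0.7]
grip_width: 0.0258
clock: 1.7
eef_pos: [0.2414, 0.2662, 0.231]
tool_rot: [0.995, 0.099, -0.0, 0.0]
ft_force: [0.5, 0.0, -0.3]
grip_width: 0.0257
```

```bash
python3 -m inch '[[0.05,1,0,0,0,0,0.4],[0.05,1,0,0,0,0,0.4],[0.05,1,0,0,0,0,0.4],[0.05,1,0,0,0,0,0.4],[0.05,1,0,0,0,0,0.4],[0.05,1,0,0,0,0,0.4],[0.05,1,0,0,0,0,0.4],[0.05,1,0,0,0,0,0.4]]'
python3 -m inch '[[0.05,1,0,0,0,0,0.4],[0.05,1,0,0,0,0,0.4],[0.05,1,0,0,0,0,0.4],[0.05,1,0,0,0,0,0.4],[0.05,1,0,0,0,0,0.4],[0.05,1,0,0,0,0,0.4],[0.05,1,0,0,0,0,0.4],[0.05,1,0,0,0,0,0.4]]'
```

```text
clock: 2.5
eef_pos: [0.2905, 0.0722, 0.2311]
tool_rot: [0.995, 0.099, -0.0, 0.0]
ft_force: [0.4, 0.4, -0.4]
grip_width: 0.0256
clock: 3.3
eef_pos: [0.3397, -0.1218, 0.231]
tool_rot: [0.995, 0.099, -0.0, -0.0]
ft_force: [1.1, -0.5, -0.4]
grip_width: 0.0256
```

```bash
python3 -m inch '[[0.96,0.22,0,0,0,0,0.4],[0.96,0.22,0,0,0,0,0.4],[0.96,0.22,0,0,0,0,0.4],[0.96,0.22,0,0,0,0,0.4],[0.96,0.22,0,0,0,0,0.4],[0.96,0.22,0,0,0,0,0.4],[0.96,0.22,0,0,0,0,0.4],[0.96,0.22,0,0,0,0,0.4]]'
python3 -m inch '[[0.96,0.22,0,0,0,0,0.4],[0.96,0.22,0,0,0,0,0.4],[0.96,0.22,0,0,0,0,0.4],[0.96,0.22,0,0,0,0,0.4],[0,0,0,0,0,0,0.4],[0,0,0,0,0,0,0.4],[0,0,0,0,0,0,0.4],[0,0,0,0,0,0,0.4]]'; python3 - <<'E'
from h import *
o=bot.get_obs(); T=o["eef_pos"]*1000; print(T,o["tool_rot"],o["joint_pos"])
a=np.radians(101.4); c=np.array([np.cos(a),np.sin(a)]); l=np.array([-c[1],c[0]])
r=T[:2]-[626.8,-84.1]; print("along",r@c,"lat",r@l)
E
```

```text
clock: 4.1
eef_pos: [0.5375, -0.126, 0.2306]
tool_rot: [0.995, 0.099, -0.001, -0.0]
ft_force: [-0.5, -0.1, 0.7]
grip_width: 0.0258
clock: 4.9
eef_pos: [0.6345, -0.1288, 0.2317]
tool_rot: [0.995, 0.099, -0.0, -0.0]
ft_force: [-0.0, 0.5, -0.2]
grip_width: 0.026
[ 634.48707857 -128.80994871  231.72072344] [ 9.95102941e-01  9.88439865e-02 -6.14534671e-05 -9.63451695e-06] [-2.00283880e-01  5.47558258e-01  4.62557952e-01  1.48591915e+00
 -1.78255997e-05  1.17250114e+00]
along -45.347281447690705 lat 1.3018280115983485
```

```bash
python3 -m inch '[[0.01,0,0.87,0,0,0,0.4],[0.01,0,0.87,0,0,0,0.4],[0.01,0,0.87,0,0,0,0.4],[0.01,0,0.87,0,0,0,0.4],[0.01,0,0.87,0,0,0,0.4],[0,0,0.8,0,0,0,0.4],[0,0,0,0,0,0,0.4],[0,0,0,0,0,0,0.4]]'; python3 - <<'E'
from h import *
for n in("scene","top"):
    p,d=bot.camera(n); k=p[90:310,180:420] if n=="scene" else p[130:290,120:400]
    cv2.imwrite(f"pics/{n}1.png",cv2.convertScaleAbs(cv2.resize(k,None,fx=2.6,fy=2.6,interpolation=cv2.INTER_CUBIC),alpha=1.5))
E
```

```text
clock: 5.7
eef_pos: [0.6361, -0.1286, 0.1032]
tool_rot: [0.995, 0.099, -0.0, -0.0]
ft_force: [1.3, 0.4, 0.8]
grip_width: 0.0255
```

View pics/scene1.png

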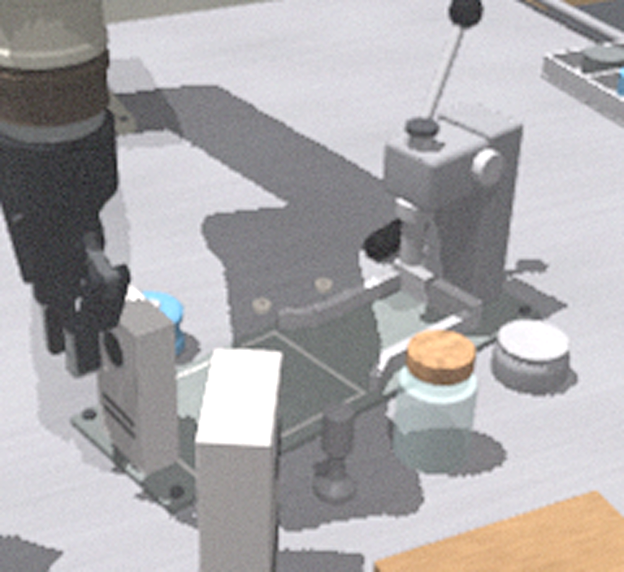

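View pics/top1.png

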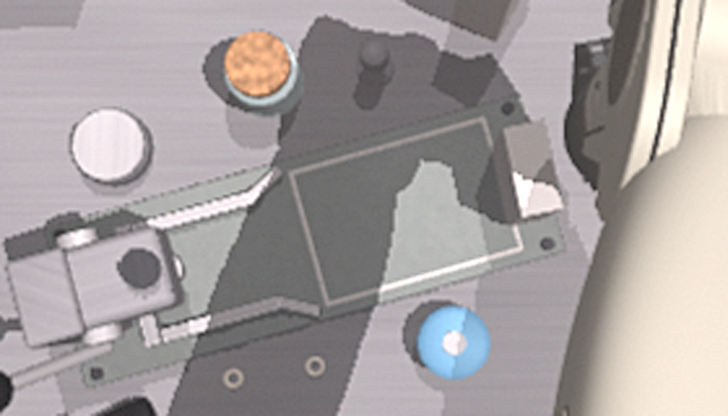

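Both views show the fingers behind the standing cassette near its top; in the top crop the cassette is at (530,170), still unmoved. I'll push slowly along the cassette's own forward direction, which is tool −y.

```bash
python3 -m inch '[[0,-0.3,0,0,0,0,0.4],[0,-0.3,0,0,0,0,0.4],[0,-0.15,0,0,0,0,0.4],[0,-0.15,0,0,0,0,0.4],[0,-0.15,0,0,0,0,0.4],[0,-0.15,0,0,0,0,0.4],[0,-0.15,0,0,0,0,0.4],[0,-0.15,0,0,0,0,0.4]]'; python3 - <<'E'
from h import *
for n in("scene",):
    p,d=bot.camera(n); k=p[90:310,180:420] if n=="scene" else p[130:290,120:400]
    cv2.imwrite(f"pics/{n}2.png",cv2.convertScaleAbs(cv2.resize(k,None,fx=2.6,fy=2.6,interpolation=cv2.INTER_CUBIC),alpha=1.5))
E
```

```text
clock: 6.6
eef_pos: [0.629, -0.0915, 0.1025]
tool_rot: [0.995, 0.099, -0.0, -0.0]
ft_force: [0.6, -0.2, 0.5]
grip_width: 0.0257
```

View pics/scene2.png

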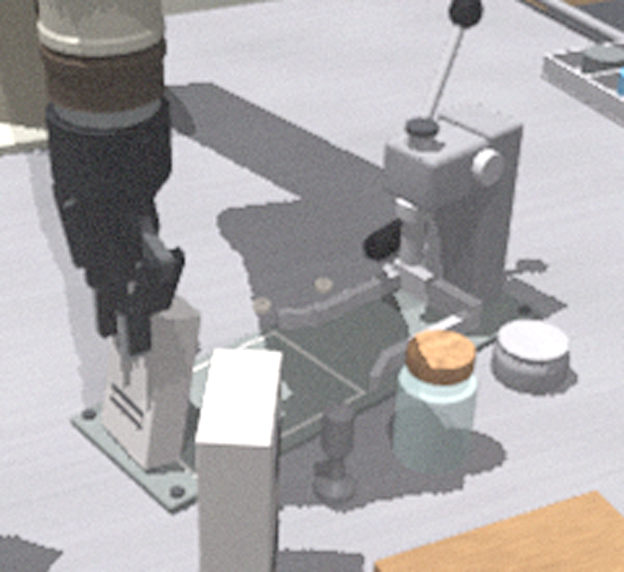

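The cassette is tilting towards the press, its top at about (165,310) in the crop. I'll keep going slowly.

```bash
python3 -m inch '[[0,-0.12,0,0,0,0,0.4],[0,-0.12,0,0,0,0,0.4],[0,-0.12,0,0,0,0,0.4],[0,-0.1,0,0,0,0,0.4],[0,0,0,0,0,0,0.4],[0,0,0,0,0,0,0.4],[0,0,0,0,0,0,0.4],[0,0,0,0,0,0,0.4]]'; python3 - <<'E'
from h import *
for n in("scene",):
    p,d=bot.camera(n); k=p[90:310,180:420] if n=="scene" else p[130:290,120:400]
    cv2.imwrite(f"pics/{n}3.png",cv2.convertScaleAbs(cv2.resize(k,None,fx=2.6,fy=2.6,interpolation=cv2.INTER_CUBIC),alpha=1.5))
E
```

```text
clock: 7.45
eef_pos: [0.6269, -0.0806, 0.1025]
tool_rot: [0.995, 0.099, 0.0, 0.0]
ft_force: [0.1, 0.2, 0.4]
grip_width: 0.0257
```

View pics/scene3.png

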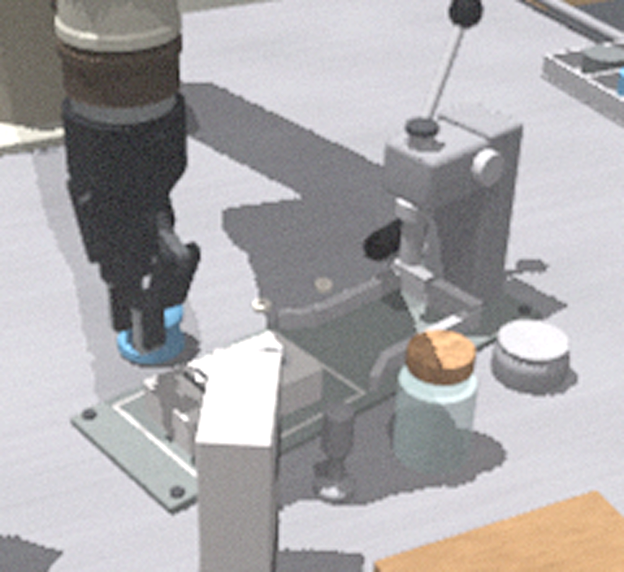

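It has toppled flat towards the press. I'll back off, turn to the feed heading and look.

```bash
python3 -m inch '[[0,0.8,0,0,0,0,0.4],[0,0.8,0,0,0,0,0.4],[0,0.8,0,0,0,0,0.4],[0,0,0,0,0,-0.0228,0.4],[0,0,0,0,0,0,0.4],[0,0,0,0,0,0,0.4],[0,0,0,0,0,0,0.4],[0,0,0,0,0,0,0.4]]'; python3 - <<'E'
from h import *
for n in("scene","top"):
    p,d=bot.camera(n); k=p[90:310,180:420] if n=="scene" else p[130:290,120:400]; np.save(n+"4.npy",d); cv2.imwrite(f"pics/{n}4f.png",p)
    cv2.imwrite(f"pics/{n}4.png",cv2.convertScaleAbs(cv2.resize(k,None,fx=2.6,fy=2.6,interpolation=cv2.INTER_CUBIC),alpha=1.5))
P=cloud("top",np.load("top4.npy"))
B=np.array([604.1,3.4]);a=np.radians(105.5);f=np.array([np.cos(a),np.sin(a)]);l=np.array([-f[1],f[0]])
m=(P[...,2]>.031)&(P[...,2]<.045); x=(P[...,:2]*1000-B)@f; y=(P[...,:2]*1000-B)@l
m&=(abs(y)<60)&(abs(x)<110); m=cv2.morphologyEx(m.astype(np.uint8),cv2.MORPH_OPEN,np.ones((3,3)))>0
q=np.stack([x[m],y[m]],1).astype(np.float32); print(len(q),P[m][:,2].mean()); r=cv2.minAreaRect(q); print(r,cv2.boxPoints(r))
T=bot.get_obs()["eef_pos"]*1000; print(T,(T[:2]-B)@f,(T[:2]-B)@l)
E
```

```text
clock: 8.3
eef_pos: [0.6387, -0.1391, 0.1026]
tool_rot: [0.991, 0.134, -0.0, -0.0]
ft_force: [0.8, -0.0, -0.4]
grip_width: 0.0257
1924 0.03698350262736479
((-8.167255401611328, -4.463298797607422), (64.05695343017578, 119.8866195678711), 85.8647689819336) [[-70.264114 -32.08584 ]
 [ 49.310406 -40.73095 ]
 [ 53.929604  23.15924 ]
 [-65.64491   31.804352]]
[ 638.74099549 -138.94985462  102.62313056] -146.43005830006106 4.660225799482385
```

View pics/scene4.png

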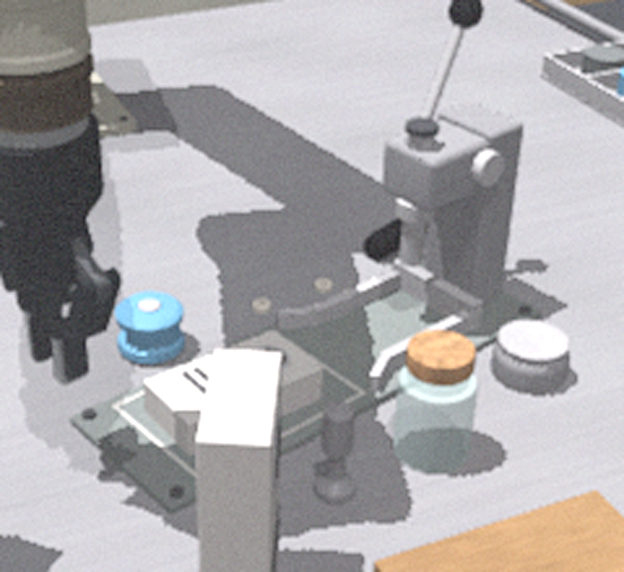

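View pics/top4.png

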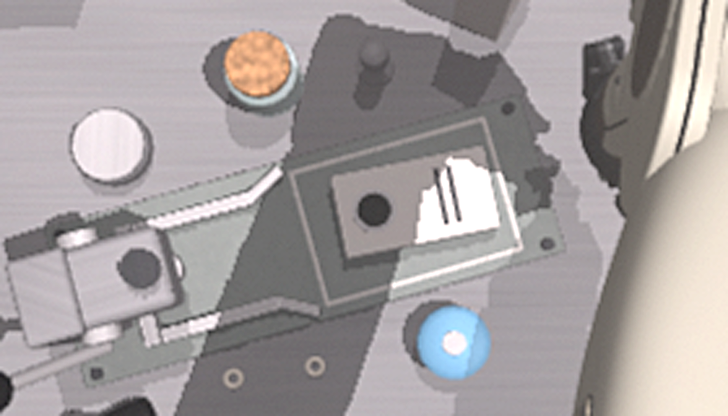

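The cassette lies flat in the bay, window up, at the left in the crop (374,210). Its rectangle measures 120×64 mm, centre (−8,−4.5) in bay axes, yaw −4.1°. Next I'll check the slot's centre line from the rails.

```bash
python3 - <<'E'
from h import *
P=cloud("top",np.load("top0.npy"))
B=np.array([604.1,3.4]);a=np.radians(105.5);f=np.array([np.cos(a),np.sin(a)]);l=np.array([-f[1],f[0]])
x=(P[...,:2]*1000-B)@f; y=(P[...,:2]*1000-B)@l; z=P[...,2]*1000
for lo in range(80,160,10):
    s=(x>lo)&(x<lo+10)&(z>20)&(z<28)
    L=y[s&(y>20)&(y<60)];R=y[s&(y<-20)&(y>-60)]
    print(lo,len(L),len(R),[np.percentile(v,[5,50,95]).round(1) if len(v) else None for v in(L,R)])
s=(z>4)&(z<12)&(x>-60)&(x<80); print("bed y",np.percentile(y[s&(abs(y)<75)],[1,99]))
E
```

```text
80 10 8 [array([51.3, 53.8, 56.7]), array([-59. , -56.6, -54.5])]
90 22 25 [array([47. , 51. , 56.2]), array([-58.4, -53. , -47.9])]
100 22 23 [array([39.9, 45.5, 50.2]), array([-52.9, -47.6, -42.1])]
110 21 24 [array([37.1, 42.1, 45.4]), array([-47.6, -42.9, -38.6])]
120 24 24 [array([37. , 41.5, 45.6]), array([-46.9, -42.5, -38.1])]
130 23 22 [array([36.9, 41.3, 45.3]), array([-46.8, -42.2, -38.6])]
140 22 24 [array([36.7, 40.7, 45.4]), array([-47. , -43. , -38.2])]
150 22 23 [array([37.5, 41.1, 45.2]), array([-47.3, -42.5, -38.3])]
bed y [-64.63157903  62.23336777]
```

```bash
python3 -m inch '[[0.12,-0.82,0,0,0,0,0.4],[0.13,-0.82,0,0,0,0,0.4],[0,0,0.87,0,0,0,0.4],[0,0,0.87,0,0,0,0.4],[0,0,0.87,0,0,0,0.4],[0,0,0.87,0,0,0,0.4],[0,0,0,0,0,0,0.4],[0,0,0,0,0,0,0.4]]'; python3 - <<'E'
from h import *
B=np.array([604.1,3.4]);a=np.radians(105.5);f=np.array([np.cos(a),np.sin(a)]);l=np.array([-f[1],f[0]])
o=bot.get_obs();T=o["eef_pos"]*1000; print(T,(T[:2]-B)@f,(T[:2]-B)@l,o["tool_rot"])
p,d=bot.camera("scene"); cv2.imwrite("pics/scene5.png",cv2.convertScaleAbs(cv2.resize(p[90:310,180:420],None,fx=2.6,fy=2.6,interpolation=cv2.INTER_CUBIC),alpha=1.5))
E
```

```text
clock: 9.2
eef_pos: [0.6336, -0.0979, 0.0156]
tool_rot: [0.991, 0.135, -0.0, -0.0]
ft_force: [0.2, -0.4, 0.2]
grip_width: 0.0258
[633.58232409 -97.8669105   15.56687544] -105.46268727335355 -1.347660612998674 [ 9.90888960e-01  1.34680664e-01 -4.20797086e-04 -1.04516333e-04]
```

View pics/scene5.png

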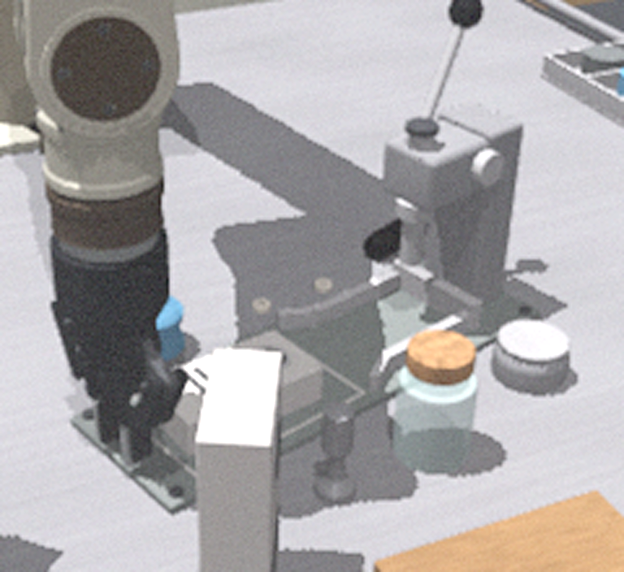

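The fingers are down behind the cassette's near end and the forces are near zero. I'll start the push, which squares it first.

```bash
python3 -m inch '[[0,-0.35,0,0,0,0,0.4],[0,-0.35,0,0,0,0,0.4],[0,-0.2,0,0,0,0,0.4],[0,-0.2,0,0,0,0,0.4],[0,-0.2,0,0,0,0,0.4],[0,-0.2,0,0,0,0,0.4],[-0.01,-0.2,0,0,0,0,0.4],[-0.01,-0.2,0,0,0,0,0.4]]'
python3 -m inch '[[-0.02,-0.22,0,0,0,0,0.4],[-0.02,-0.22,0,0,0,0,0.4],[-0.02,-0.22,0,0,0,0,0.4],[-0.02,-0.22,0,0,0,0,0.4],[-0.02,-0.22,0,0,0,0,0.4],[-0.02,-0.1,0,0,0,0,0.4],[0,0,0,0,0,0,0.4],[0,0,0,0,0,0,0.4]]'
cat > m.py <<'E'
from h import *
import sys
i=sys.argv[1]
B=np.array([604.1,3.4]);a=np.radians(105.5);f=np.array([np.cos(a),np.sin(a)]);l=np.array([-f[1],f[0]])
o=bot.get_obs();T=o["eef_pos"]*1000; print("tcp",T,(T[:2]-B)@f,(T[:2]-B)@l)
for n in("scene","top"):
    p,d=bot.camera(n); k=p[90:310,180:420] if n=="scene" else p[130:290,120:400]; np.save(n+i+".npy",d)
    cv2.imwrite(f"pics/{n}{i}.png",cv2.convertScaleAbs(cv2.resize(k,None,fx=2.6,fy=2.6,interpolation=cv2.INTER_CUBIC),alpha=1.5))
    P=cloud(n,d); x=(P[...,:2]*1000-B)@f; y=(P[...,:2]*1000-B)@l
    m=(P[...,2]>.034)&(P[...,2]<.0415)&(abs(y)<50)&(x>-90)&(x<215)
    m=cv2.morphologyEx(m.astype(np.uint8),cv2.MORPH_OPEN,np.ones((3,3)))>0
    q=np.stack([x[m],y[m]],1).astype(np.float32)
    if len(q)>20: r=cv2.minAreaRect(q); print(n,len(q),r,cv2.boxPoints(r).round(1).tolist())
E
python3 m.py 6
```

```text
clock: 10.05
eef_pos: [0.6207, -0.0523, 0.0157]
tool_rot: [0.991, 0.134, 0.0, 0.0]
ft_force: [1.0, -2.6, 1.5]
grip_width: 0.0254
clock: 10.85
eef_pos: [0.6091, -0.0238, 0.0151]
tool_rot: [0.991, 0.135, -0.001, -0.001]
ft_force: [0.6, -0.3, 0.4]
grip_width: 0.0258
tcp [609.09233147 -23.8356246   15.13173873] -27.579219826253134 2.467641456023001
scene 564 ((35.97022247314453, 3.8127994537353516), (135.4625701904297, 65.25755310058594), 0.7948131561279297) [[-32.20000076293945, 35.5], [-31.299999237060547, -29.799999237060547], [104.0999984741211, -27.899999618530273], [103.19999694824219, 37.400001525878906]]
top 1003 ((63.008365631103516, 3.486103057861328), (63.796531677246094, 78.20248413085938), 89.99642181396484) [[23.899999618530273, -28.399999618530273], [102.0999984741211, -28.399999618530273], [102.0999984741211, 35.400001525878906], [23.899999618530273, 35.400001525878906]]
```

View pics/scene6.png

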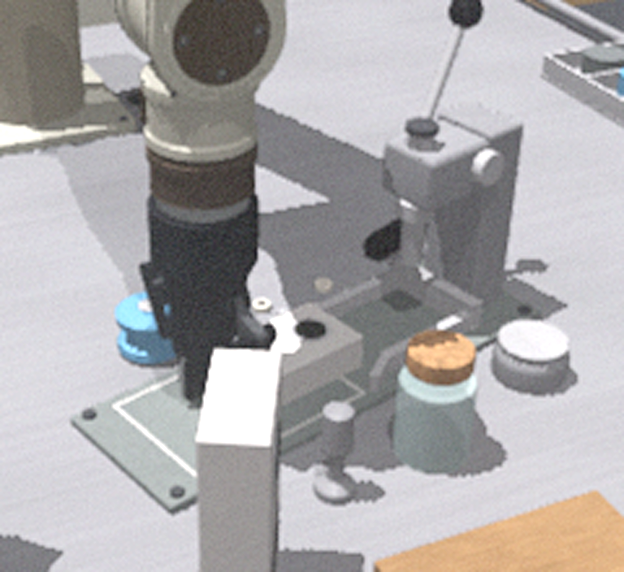

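View pics/top6.png

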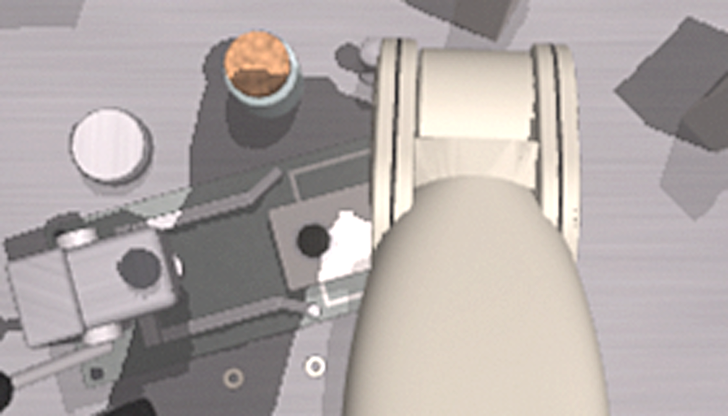

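The push squared it to yaw 0 with its centre at y = +3.5 mm, against a slot centre of about −0.8. I'll go on pushing with a slight drift to the right.

```bash
python3 -m inch '[[0.03,-0.2,0,0,0,0,0.4],[0.03,-0.2,0,0,0,0,0.4],[0.03,-0.2,0,0,0,0,0.4],[0.03,-0.2,0,0,0,0,0.4],[0.03,-0.2,0,0,0,0,0.4],[0.02,-0.2,0,0,0,0,0.4],[0,-0.2,0,0,0,0,0.4],[0,-0.1,0,0,0,0,0.4]]'; python3 m.py 7
```

```text
clock: 11.75
eef_pos: [0.6037, 0.0136, 0.0156]
tool_rot: [0.991, 0.135, 0.0, -0.0]
ft_force: [0.1, -0.1, -0.7]
grip_width: 0.0259
tcp [603.70832817  13.57814892  15.57854755] 9.912644000369925 -2.342565089432009
scene 627 ((80.44083404541016, 0.40520477294921875), (67.55530548095703, 120.92520904541016), 89.20523071289062) [[19.5, -32.5], [140.39999389648438, -34.20000076293945], [141.39999389648438, 33.29999923706055], [20.5, 35.0]]
top 642 ((113.34417724609375, -0.9698257446289062), (63.94231414794922, 52.41983413696289), 89.4848403930664) [[86.80000305175781, -32.70000076293945], [139.3000030517578, -33.20000076293945], [139.8000030517578, 30.799999237060547], [87.4000015258789, 31.200000762939453]]
```

View pics/scene7.png

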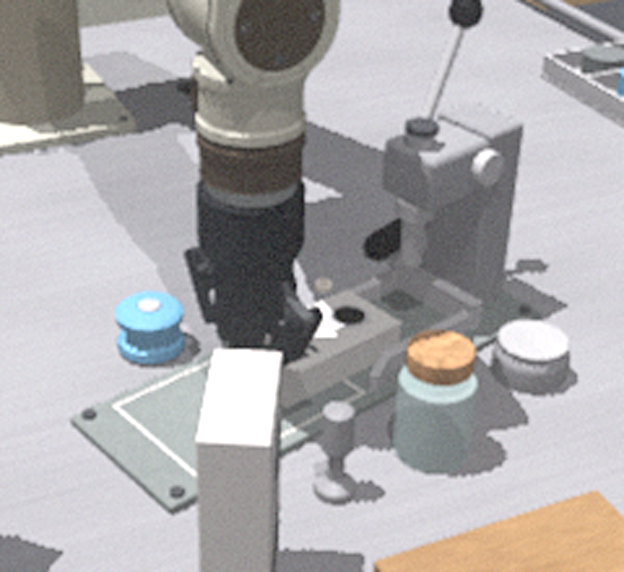

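View pics/top7.png

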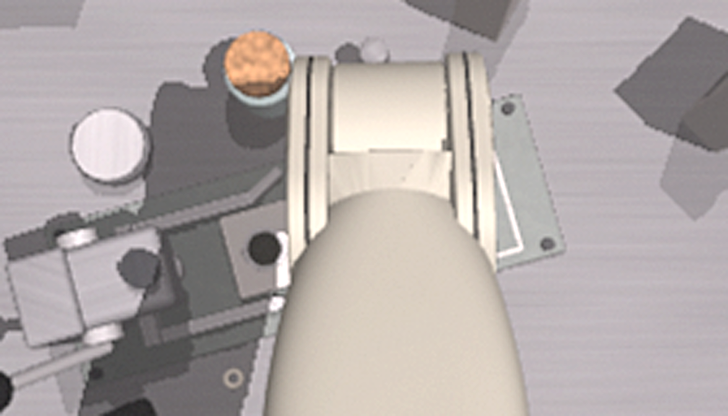

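It's centred at y = −1.0, yaw about 0.5°, in the slot mouth, with about 68 mm to go.

```bash
python3 -m inch '[[0,-0.2,0,0,0,0,0.4],[0,-0.24,0,0,0,0,0.4],[0,-0.24,0,0,0,0,0.4],[0,-0.24,0,0,0,0,0.4],[0,-0.24,0,0,0,0,0.4],[0,-0.24,0,0,0,0,0.4],[0,-0.24,0,0,0,0,0.4],[0,-0.2,0,0,0,0,0.4]]'; python3 m.py 8
```

```text
clock: 12.65
eef_pos: [0.5915, 0.0578, 0.0157]
tool_rot: [0.991, 0.135, 0.0, 0.0]
ft_force: [0.2, -1.7, 0.9]
grip_width: 0.0253
tcp [591.51362424  57.81194937  15.68028606] 55.796574050053664 -2.4123460148719396
scene 570 ((116.68905639648438, -5.360118865966797), (143.5740509033203, 62.75422668457031), 7.6557841300964355) [[41.400001525878906, 16.200000762939453], [49.70000076293945, -46.0], [192.0, -26.899999618530273], [183.6999969482422, 35.29999923706055]]
top 70 ((177.17630004882812, -1.2829627990722656), (62.61543655395508, 10.700886726379395), 81.36344146728516) [[167.1999969482422, -31.399999618530273], [177.8000030517578, -33.0], [187.1999969482422, 28.899999618530273], [176.60000610351562, 30.5]]
```

View pics/scene8.png

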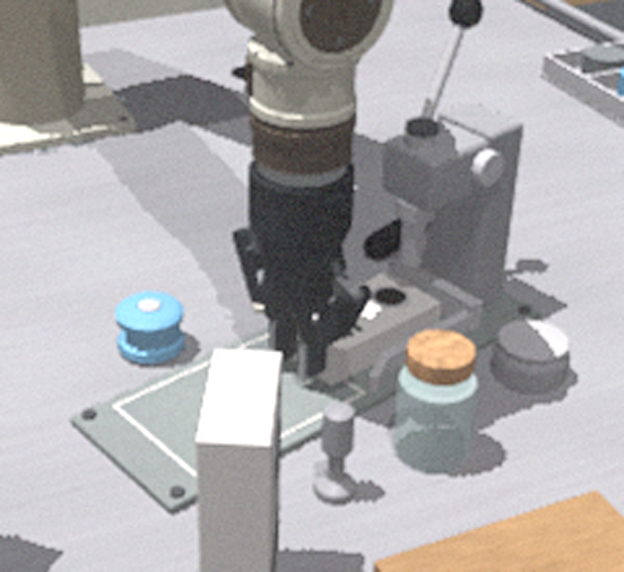

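About 22 mm remain, and the force is low. I'll creep up to the stop.

```bash
python3 -m inch '[[0,-0.1,0,0,0,0,0.4],[0,-0.1,0,0,0,0,0.4],[0,-0.1,0,0,0,0,0.4],[0,-0.1,0,0,0,0,0.4],[0,-0.1,0,0,0,0,0.4],[0,-0.1,0,0,0,0,0.4],[0,-0.08,0,0,0,0,0.4],[0,-0.06,0,0,0,0,0.4]]'
python3 -m inch '[[0,-0.04,0,0,0,0,0.4],[0,-0.04,0,0,0,0,0.4],[0,-0.03,0,0,0,0,0.4],[0,-0.02,0,0,0,0,0.4],[0,0,0,0,0,0,0.4],[0,0,0,0,0,0,0.4],[0,0,0,0,0,0,0.4],[0,0,0,0,0,0,0.4]]'
```

```text
clock: 13.55
eef_pos: [0.5865, 0.0753, 0.0155]
tool_rot: [0.991, 0.135, -0.0, -0.0]
ft_force: [0.4, -1.2, 1.2]
grip_width: 0.0254
clock: 14.35
eef_pos: [0.5858, 0.0784, 0.0156]
tool_rot: [0.991, 0.135, 0.0, -0.0]
ft_force: [-0.0, -0.2, 0.2]
grip_width: 0.0262
```

```bash
python3 -m inch '[[0,-0.03,0,0,0,0,0.4],[0,-0.03,0,0,0,0,0.4],[0,-0.02,0,0,0,0,0.4],[0,0,0,0,0,0,0.4],[0,0,0,0,0,0,0.4],[0,0,0,0,0,0,0.4],[0,0,0,0,0,0,0.4],[0,0,0,0,0,0,0.4]]'
```

```text
clock: 15.15
eef_pos: [0.5858, 0.0791, 0.0157]
tool_rot: [0.991, 0.134, 0.0, 0.001]
ft_force: [1.8, -4.4, -0.8]
grip_width: 0.0257
```

```bash
python3 -m inch '[[0,-0.04,0,0,0,0,0.4],[0,-0.04,0,0,0,0,0.4],[0,0,0,0,0,0,0.4],[0,0,0,0,0,0,0.4],[0,0,0,0,0,0,0.4],[0,0,0,0,0,0,0.4],[0,0,0,0,0,0,0.4],[0,0,0,0,0,0,0.4]]'; python3 m.py 9
```

```text
clock: 15.95
eef_pos: [0.5861, 0.0792, 0.0158]
tool_rot: [0.991, 0.134, 0.001, 0.003]
ft_force: [4.4, -8.7, -0.4]
grip_width: 0.0256
tcp [586.11554933  79.21484187  15.84882719] 77.86362582281798 -2.9302708727927556
scene 542 ((137.01156616210938, -6.59197998046875), (146.63265991210938, 63.13945007324219), 7.319736003875732) [[60.29999923706055, 15.399999618530273], [68.30000305175781, -47.20000076293945], [213.8000030517578, -28.600000381469727], [205.6999969482422, 34.099998474121094]]
```

View pics/scene9.png

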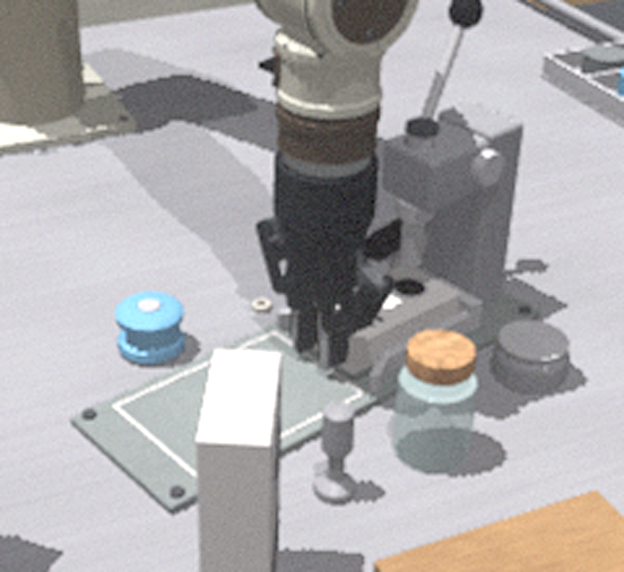

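It's firmly against the stop: force rose to about 10 N, the TCP stopped at 77.9 mm against 77.7 predicted. I'll retreat straight back, then up.

```bash
python3 -m inch '[[0,0.2,0,0,0,0,0.4],[0,0.4,0,0,0,0,0.4],[0,0.8,0,0,0,0,0.4],[0,0.8,0,0,0,0,0.4],[0,0.8,-0.4,0,0,0,0.4],[0,0.8,-0.8,0,0,0,0.4],[0,0.8,-0.8,0,0,0,0.4],[0,0.8,-0.8,0,0,0,0.4]]'
python3 -m inch '[[0,0.8,-0.8,0,0,0,0.4],[0,0.8,-0.8,0,0,0,0.4],[0,0.8,-0.4,0,0,0,0.4],[0,0.8,0,0,0,0,0.4],[0,0.4,0,0,0,0,0.4],[0,0,0,0,0,0,0.4],[0,0,0,0,0,0,0.4],[0,0,0,0,0,0,0.4]]'; python3 m.py 10; python3 - <<'E'
from h import *
B=np.array([604.1,3.4]);a=np.radians(105.5);f=np.array([np.cos(a),np.sin(a)]);l=np.array([-f[1],f[0]])
for n in("top","scene"):
  P=cloud(n,np.load(n+"10.npy")); x=(P[...,:2]*1000-B)@f; y=(P[...,:2]*1000-B)@l
  m=(P[...,2]>.034)&(P[...,2]<.0415)&(abs(y+.8)<25)&(x>60)&(x<230); print(n,m.sum(),np.percentile(x[m],[.5,2,50,98]),P[m][:,2].mean())
E
```

```text
clock: 16.85
eef_pos: [0.6206, -0.0486, 0.0861]
tool_rot: [0.991, 0.135, -0.0, -0.001]
ft_force: [-0.1, -0.0, -0.2]
grip_width: 0.0254
clock: 17.65
eef_pos: [0.6442, -0.1336, 0.135]
tool_rot: [0.991, 0.135, -0.001, -0.0]
ft_force: [-0.7, -0.1, 0.3]
grip_width: 0.0259
tcp [ 644.20295518 -133.6396318   135.00783629] -142.77261112017226 -2.0221802105926767
scene 974 ((146.63632202148438, -0.032817840576171875), (121.06177520751953, 66.14649200439453), 0.30946242809295654) [[85.9000015258789, 32.70000076293945], [86.30000305175781, -33.400001525878906], [207.3000030517578, -32.79999923706055], [207.0, 33.400001525878906]]
top 1362 ((147.51876831054688, -1.4007835388183594), (120.02648162841797, 63.76052474975586), 0.2757195830345154) [[87.4000015258789, 30.200000762939453], [87.69999694824219, -33.599998474121094], [207.6999969482422, -33.0], [207.39999389648438, 30.799999237060547]]
top 1104 [ 88.06741517  89.34689199 133.66106609 177.70542874] 0.037077134588976886
scene 792 [ 86.67953891  88.05036936 147.59438771 228.15565984] 0.037847877930528386
```

View pics/scene10.png

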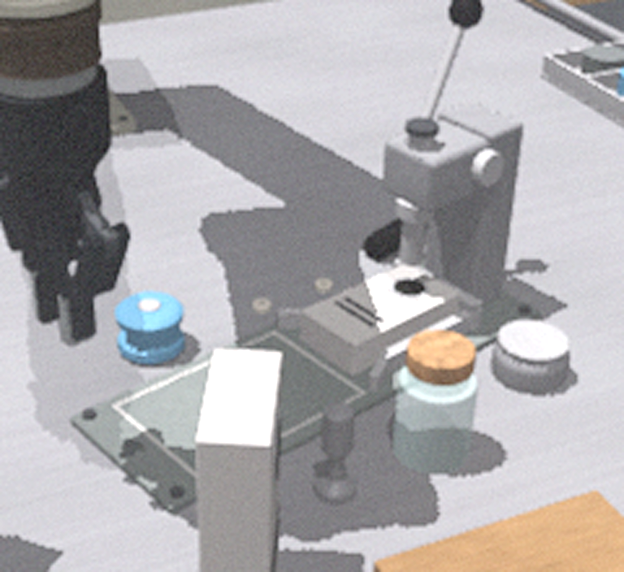

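View pics/top10.png

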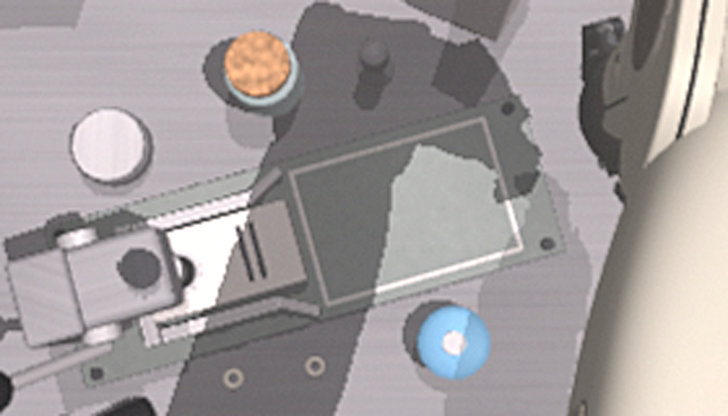

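Both views show the cassette in the slot under the plunger, window up, by (180,270) in the top crop. Its span is 87.5 to 207.5 mm in bay axes and the stop face is at 207.5. The bystanders look unmoved and the robot is clear.

```bash
python3 -c "from workcell import bot; print(bot.job_done())"
```

```text
the job is handed in; nothing more can be done
None
```

The cassette is home: it lies flat in the slot under the plunger, window up, against the stop. I handed the job in at about 17.8 s of the 42 s; no verdict was reported.

- **Topple:** I pushed the standing cassette near its top with the half-closed fingers. It fell towards the press and lay flat inside the loading bay, window up, about 4° off square.
- **Feed:** I pushed its near end along the bed with both fingers, which squared it and steered it into the slot. At the stop the push force rose to about 10 N and motion ceased; then I backed straight off.

**Last checks:**
- **Position:** The top camera puts the cassette's middle at 147.5 mm along the feed from the bay centre, and home is at 147.5 mm. The sideways offset is about 0.6 mm from the slot's centre line, and the yaw is 0.3°.
- **Camera agreement:** The scene camera agrees to about 1 mm along the feed and 1.4 mm across.
- **Surroundings:** In the pictures the bystanders look unmoved; I did not re-measure them. The robot was clear of everything, with forces near zero.

No check failed. While the arm partly hid the cassette near the stop, the rectangle fits were unreliable, so I went by contact force and fingertip position there.

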